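# Find the rocking paint-tin lid and press it home

## Robot

A 6-joint arm with a two-finger parallel gripper is mounted at the origin on the work surface. World frame = base frame: x ahead of the robot, y to its left, z up, the work surface at z = 0. Lengths are in m, angles in rad, forces in N, time in s.
With the tool pointing down it reaches from about 0.35 to 0.8 m from the base axis. Payload 7.3 kg.
Tool frame: the origin (TCP) lies between the finger pads; the fingertips stand 25 mm ahead of it and the grasp point (between the pads) lies 6 mm ahead of it (r.tip_extent is the distance from the TCP to the fingertips, in m); z points along the fingers, y is the direction in which the jaws open and shut (so a half turn about z gives the same grasp; the last joint's range is limited). The gripper opens to 85 mm and grips with 20 to 120 N. Pads are 22 mm wide; open, the fingers measure 114 mm over their backs; the gripper's body (76 mm by 85 mm) begins 54 mm behind the grasp point. The pads swing forward as they close: fully open they stand 13 mm farther back than shut.
Start: joints at [1.002, 0.342, 1.524, -0, 1.275, -0.146], TCP at [0.215, 0.479, 0.228] pointing down, gripper open.
Joint ranges: [-2.53, 2.53], [-0.77, 2.02], [0.04, 2.7], [-1, 4.14], [0.28, 2.66], [-3.11, 3.11]. Speed limits (rad/s): [2.57, 2.57, 3.14, 3.14, 3.14, 3.14].

## Interface

Orientations are given as a unit quaternion [x, y, z, w].
In Python, from workcell import r, command_gripper, optics gives the robot as it stands. The module is installed in compiled form; this text tells all that it offers. Calls block until the motion is done:
- r.reach(position, orientation): joint-space move of the TCP to a pose.
- r.move_straight(position, orientation=None, speed=0.15, max_force=None): straight line of the TCP; orientation=None keeps the orientation; speed is the mean speed in m/s. With max_force (N) it stops when the force on the tool has changed by that much, and returns True; else False.
- r.movej(angles): joint-space move.
- command_gripper(opening, force=None): finger opening in m; force is the grip in N (None keeps the last); returns when the fingers have stopped.
- r.hold(seconds).
- r.solve_ik(position, orientation): joint angles nearest the present ones, or None.
- r.read_state(): the state.
- optics.get_image(name): name is "side" or "top"; returns (picture, depth): 480x640x3 uint8, red, green, blue; 480x640 float32, m along the optical axis (not along the pixel's ray), 0 where there is no reading.
- optics.camera_model(name): a dict with "K" (3x3 intrinsics, pixels), "R" (3x3) and "t" (3): a world point X has camera coordinates R X + t. Camera axes: x right, y down, z forward; pixel columns grow to the right and rows downward; lengths in m; the calibration is good to about 2 mm. A picture is of the moment at which its call begins. camera_model takes no time and is no camera call.
A pose or a line that the arm cannot do raises r.PlanningError and nothing moves.
- r.finish_job(): hands the job in, once; it reports no verdict.
The state is a dict: "time_s": time; "joint_positions": joint angles; "dq": joint speeds; "tau": joint torques, N m; "eef_pos": TCP position; "eef_rot": TCP orientation; "contact_force": force on the tool from outside, world axes, zero at the start; "torque": the same for the moment, N m; "grip_width": finger opening in m.
Only numpy, scipy, OpenCV 4.12 (cv2) and the standard library are available. Lean on these libraries where they do the work, as an engineer would, in place of code of your own. Each camera call takes 0.05 s, during which the arm holds its last target.

## Task

One of the four paint tins in the tray has a lid that is not on properly: press lightly near the edge of the lids, one after another, until you find the one that rocks, then press that lid down in the middle until it is fully home. Finish with the fingertips still pressing down on that lid to hold it shut. Only press: do not lift any lid, and leave the pot, brush and can where they are.

Things in the scene. Friction and masses are not known exactly. Their poses are not given: they have to be found in the camera images.
- lid_a: Lid A: black plastic push-on lid of one of four identical paint tins standing in a shallow tray: plain round flat top 92 mm across (grey disc, black border), skirt 24 mm deep. Origin: centre of its flat top face, the tin's highest point; z up. Tops lie 110 to 125 mm above the work surface, uneven from tin to tin, so height alone does not tell which lid (any of A to D) is loose.
- lid_b: Lid B: identical to the other three; origin at the centre of its flat top face, z up. Of all four: a lid that is home does not give. The loose one starts level, about 4 mm proud on a central bead. Pressed with 2 N or more 30 to 35 mm out from the centre, on any side, it rocks: that side dips 2 to 4 mm to a stop, the other rises; let go, it springs back level.
- lid_c: Lid C: identical to the other three; origin at the centre of its flat top face, z up. Tins do not shift when pressed.
- lid_d: Lid D: identical to the other three; origin at the centre of its flat top face, z up. Of all four: the loose one, pressed in the middle, resists up to about 10 N, then slides straight down about 4 mm to a hard stop, stays there and no longer rocks; 15 to 20 N is plenty.
- tray: fixed cardboard tray, 300 by 400 mm (its x by y), floor 9 mm thick, edges 26 mm high, holding the four tins about its corners, centres at least 115 mm apart. Origin: centre of its underside.
- pot: small round sample jar, 48 mm across, 62 mm tall, standing in the tray between the tins; bystander. Origin: centre of its underside.
- brush: paint brush 190 mm long lying in the tray between the tins, handle towards its own -x, less than 35 mm high; bystander. Origin: on its underside near mid-length.
- can: round can 64 mm across, 100 mm tall, standing on the table to the left of the tray; bystander. Origin: centre of its underside.

How it is judged:
On the way, in this order (a step that is already met when the one before it is completed fails the run):
1. the loose lid is pressed near its edge and rocks (tilts by more than 0.04 rad) (angle between any of lid_a, lid_b, lid_c, lid_d's own z axis and vertical above 0.04 rad), for 0.05 s.
2. the loose lid is pressed fully home and lies level (((distance of lid_a from where it was at the start of the episode above 0.003 m and angle between lid_a's own z axis and vertical below 0.03 rad) or (distance of lid_b from where it was at the start of the episode above 0.003 m and angle between lid_b's own z axis and vertical below 0.03 rad) or (distance of lid_c from where it was at the start of the episode above 0.003 m and angle between lid_c's own z axis and vertical below 0.03 rad) or (distance of lid_d from where it was at the start of the episode above 0.003 m and angle between lid_d's own z axis and vertical below 0.03 rad))), for 0.2 s.
At the end, for the whole second after the job is handed in: the lid that rocked (the only one that can move) is at least 3 mm lower than at the start (within about 1 mm of home), level within 0.03 rad, at rest and still pressed by the fingers with more than 2 N; pot, brush and can within 20 mm of where they were (((distance of lid_a from where it was at the start of the episode between 0.003 and 0.006 m and angle between lid_a's own z axis and vertical below 0.03 rad and contact force between the fingers and lid_a above 2 N and linear speed of lid_a below 0.01 m/s) or (distance of lid_b from where it was at the start of the episode between 0.003 and 0.006 m and angle between lid_b's own z axis and vertical below 0.03 rad and contact force between the fingers and lid_b above 2 N and linear speed of lid_b below 0.01 m/s) or (distance of lid_c from where it was at the start of the episode between 0.003 and 0.006 m and angle between lid_c's own z axis and vertical below 0.03 rad and contact force between the fingers and lid_c above 2 N and linear speed of lid_c below 0.01 m/s) or (distance of lid_d from where it was at the start of the episode between 0.003 and 0.006 m and angle between lid_d's own z axis and vertical below 0.03 rad and contact force between the fingers and lid_d above 2 N and linear speed of lid_d below 0.01 m/s)) and distance of each of pot, brush, can from where it was at the start of the episode below 0.02 m); the arm keeps its last pose, push and grip.
It fails at once if a lid is lifted (more than 6 mm from its place) (distance of any of lid_a, lid_b, lid_c, lid_d from where it was at the start of the episode above 0.006 m).
It fails at once if a bystander is shifted by more than 20 mm or lifted (distance of any of pot, brush, can from where it was at the start of the episode above 0.02 m).
It also fails if it takes over 51 s, if anything falls off the work surface, if the arm or the gripper's body presses on something with over 40 N, if the wrist force passes 120 N, or if a joint passes its speed limit or range.

## Working session

There is one attempt and no reset: what is moved stays moved. The work goes in short steps, each a Python script; the robot and the scene stay as the last script left them, time stands still between calls to the robot, and variables do not carry over. Pictures are saved under pics/ and viewed, and the job is handed in when it is done.

```bash
mkdir -p pics; python3 - <<'E'
from workcell import r, command_gripper, optics
import cv2,numpy as np
for n in("top","side"):
    p,d=optics.get_image(n); cv2.imwrite(f"pics/{n}0.png",p[:,:,::-1]); np.savez(f"{n}0.npz",p=p,d=d)
    m=optics.camera_model(n); print(n,m["K"],m["R"],m["t"])
s=r.read_state(); print(s["time_s"],s["eef_pos"],s["eef_rot"],s["contact_force"],s["grip_width"],r.tip_extent)
E
```

```text
top [[478.45619892   0.         325.40327766]
 [  0.         478.45619892 238.3944393 ]
 [  0.           0.           1.        ]] [[ 5.23037579e-02 -9.98630758e-01 -9.62320536e-04]
 [-9.74720872e-01 -5.08418124e-02 -2.17564548e-01]
 [ 2.17217723e-01  1.23174373e-02 -9.76045461e-01]] [0.09403142 0.57923274 0.82718382]
side [[443.50657005   0.         318.78047573]
 [  0.         443.50657005 231.01854821]
 [  0.           0.           1.        ]] [[-0.99849737 -0.05402634  0.00917385]
 [-0.04280296  0.66436673 -0.74618011]
 [ 0.03421858 -0.74545154 -0.66568092]] [ 0.54696844 -0.00261909  1.0733692 ]
0.1 [0.21519716 0.47847221 0.22769187] [ 2.09813943e-01  9.77741088e-01 -6.45833867e-04 -2.38990237e-04] [ 0.02211336 -0.54701621  0.61357674] 0.08562967674978463 0.025
```

View pics/top0.png

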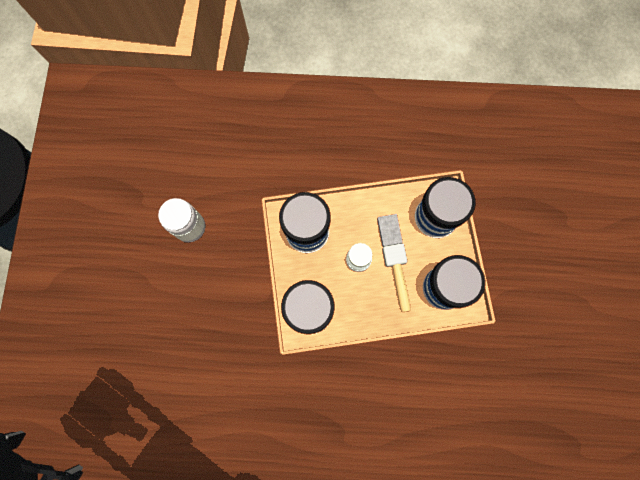

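View pics/side0.png

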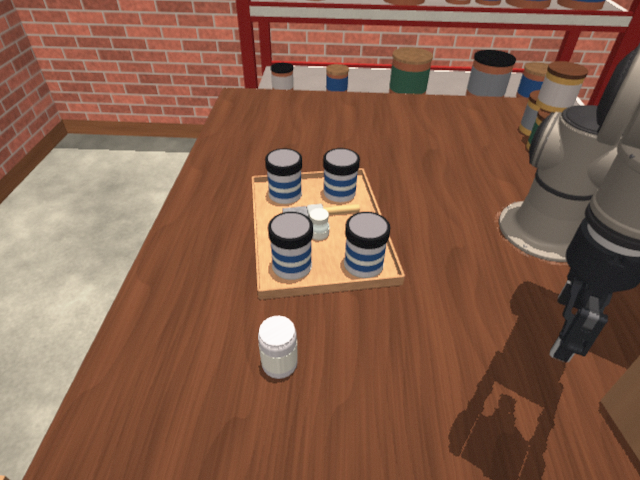

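The top view shows the four grey lid discs at about (305,217), (448,203), (457,281) and (307,307). The pot is at (359,257), the brush around (395,262) and the can at (180,218). The side view shows the same layout. Next I'll measure the lid tops.

```bash
cat > h.py <<'E'
import cv2,numpy as np
from workcell import r, command_gripper, optics
def ray(n,uv):
    m=optics.camera_model(n); R=np.array(m["R"]);t=np.array(m["t"])
    d=R.T@(np.linalg.inv(m["K"])@np.array([uv[0],uv[1],1.0])); return -R.T@t,d
def onz(n,uv,z):
    c,d=ray(n,uv); return c+d*(z-c[2])/d[2]
def tri(a,b):
    (c1,d1),(c2,d2)=ray("top",a),ray("side",b)
    s=np.linalg.lstsq(np.c_[d1,-d2],c2-c1,rcond=None)[0]
    p,q=c1+d1*s[0],c2+d2*s[1]; return (p+q)/2,np.linalg.norm(p-q)
def discs(n,p,seeds):
    hsv=cv2.cvtColor(p,cv2.COLOR_RGB2HSV)
    m=((hsv[...,1]<45)&(hsv[...,2]>95)&(hsv[...,2]<215)).astype(np.uint8)
    m=cv2.morphologyEx(m,cv2.MORPH_OPEN,np.ones((3,3),np.uint8))
    k,lab,st,ce=cv2.connectedComponentsWithStats(m)
    out=[]
    for s in seeds:
        l=lab[s[1],s[0]]; 
        c=max(cv2.findContours((lab==l).astype(np.uint8),0,1)[0],key=cv2.contourArea)
        e=cv2.fitEllipse(c); out.append((np.array(e[0]),e[1],st[l,4],lab==l,l))
    return out
E
python3 - <<'E'
from h import *
T=np.load("top0.npz");S=np.load("side0.npz")
# order FL(near,left) etc by top pixel
names=["P(305,217)","Q(448,203)","R(457,281)","S(307,307)"]
dt=discs("top",T["p"],[(305,217),(448,203),(457,281),(307,307)])
ds=discs("side",S["p"],[(291,231),(284,161),(341,161),(367,229)])
for n,a,b in zip(names,dt,ds):
    pt,g=tri(a[0],b[0])
    def dep(cam,d,D):
        z=np.median(D[cv2.erode(d[3].astype(np.uint8),np.ones((5,5)))>0]); c,v=ray(cam,d[0]); return c+v*z
    pw=dep("top",a,T["d"]);qw=dep("side",b,S["d"])
    print(n,"tri",pt.round(4),"gap",round(g,4),"depth top",pw.round(4),"side",qw.round(4),np.round(a[1],1),a[2],np.round(b[1],1),b[4],a[4], "reach",np.hypot(*pt[:2]).round(3), "diam mm",round(max(a[1])/478*(T["d"][int(a[0][1]),int(a[0][0])])*1000,1))
E
```

```text
P(305,217) tri [0.5969 0.1617 0.1278] gap 0.0036 depth top [0.5996 0.1618 0.1245] side [0.5954 0.1603 0.126 ] [37.1 40.8] 1245 [28.3 40.6] 42 193 reach 0.618 diam mm 71.5
Q(448,203) tri [ 0.6417 -0.0937  0.118 ] gap 0.0002 depth top [ 0.6413 -0.0933  0.1195] side [ 0.6414 -0.0927  0.1186] [40.5 43.2] 1433 [17.  30.8] 25 192 reach 0.648 diam mm 77.0
R(457,281) tri [ 0.4997 -0.1094  0.1153] gap 0.0004 depth top [ 0.4996 -0.1089  0.1174] side [ 0.4995 -0.1081  0.1161] [42.6 45.3] 1579 [16.4 30.7] 26 199 reach 0.512 diam mm 77.5
S(307,307) tri [0.442  0.1475 0.1188] gap 0.0007 depth top [0.4422 0.1473 0.1206] side [0.4418 0.1493 0.1203] [35.6 38.9] 1030 [24.3 37.8] 45 204 reach 0.466 diam mm 65.5
```

The P and S discs come out smaller than Q and R, so the mask is clipping them. I'll loosen it using the same images.

The four tops are consistent: grey discs of 77 mm, z from 0.117 to 0.1245, with reach between 0.47 and 0.65 m. That gives P(.598,.162), Q(.641,-.093), R(.500,-.109) and S(.442,.148). I'll close the gripper and probe S first.

```bash
cat >> h.py <<'E'
LID=dict(P=[.598,.162,.1245],Q=[.6413,-.093,.1195],R=[.4998,-.1088,.1173],S=[.4422,.1477,.1205])
Q0=[0,1,0,0]
def probe(k,off):
    l=np.array(LID[k]); p=l+[off,0,r.tip_extent+.02]
    s=r.read_state(); 
    hi=np.array([p[0],p[1],max(p[2],.175)])
    r.reach(hi,Q0); r.hold(.2)
    f0=np.array(r.read_state()["contact_force"])
    hit=r.move_straight(p-[0,0,.035],speed=.02,max_force=1.5)
    s1=r.read_state()
    print(k,"hit",hit,"tip z",round(s1["eef_pos"][2]-r.tip_extent,4),"lid z",l[2],"F",(s1["contact_force"]-f0).round(2))
    if not hit: return
    z=np.array(s1["eef_pos"]); 
    for i in range(1,11):
        r.move_straight([p[0],p[1],z[2]-.0005*i],speed=.01)
        s2=r.read_state(); F=s2["contact_force"]-f0
        print("  d mm",round((s2["eef_pos"][2]-z[2])*1000,2),"F",F.round(2))
        if F[2]>6: break
    r.hold(.15); s2=r.read_state(); print("  held",round((s2["eef_pos"][2]-z[2])*1000,2),(s2["contact_force"]-f0).round(2),"t",s2["time_s"])
def up(): 
    s=r.read_state(); r.move_straight(np.array(s["eef_pos"])+[0,0,.03],speed=.1); print("t",r.read_state()["time_s"])
E
python3 - <<'E'
from h import *
command_gripper(0.0,20)
probe("S",.033)
E
```

```text
S hit False tip z 0.1056 lid z 0.1205 F [-0.27  0.44  0.12]
```

There was no contact 15 mm below the expected height. I'll take a picture and check the state.

```bash
python3 - <<'E'
from h import *
s=r.read_state(); print(s["time_s"],s["eef_pos"],s["eef_rot"],s["contact_force"],s["grip_width"],r.tip_extent)
a,_=optics.get_image("top");b,d=optics.get_image("side")
c=np.hstack([cv2.resize(a[150:350,230:430],(400,400)),cv2.resize(b[130:330,250:450],(400,400))])
cv2.imwrite("pics/miss.png",c[:,:,::-1])
E
```

```text
5.0083 [0.47524994 0.14771022 0.13058278] [-1.64735046e-06  9.99999996e-01  1.08643782e-05  8.83376401e-05] [-0.32191153  0.21098972 -0.75009963] 0.00013883195302961382 0.025
```

View pics/miss.png

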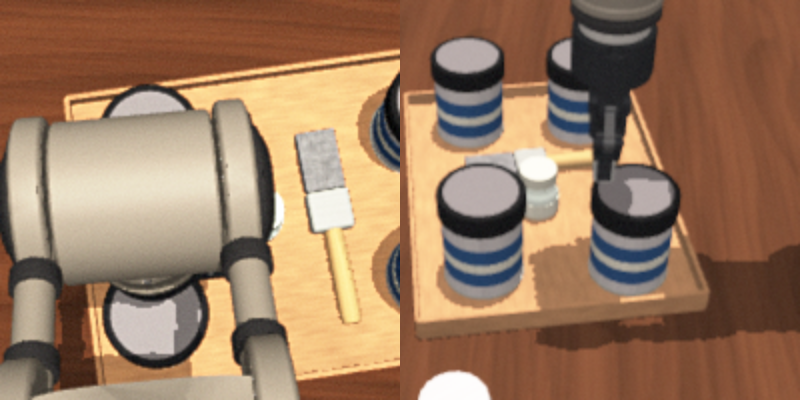

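```bash
python3 - <<'E'
from h import *
b,d=optics.get_image("side")
m=optics.camera_model("side");K=np.array(m["K"]);R=np.array(m["R"]);t=np.array(m["t"])
def pr(X): x=K@(R@np.array(X)+t); return (x[:2]/x[2]).round(1)
print("lid centre px",pr(LID["S"]),"tip expected at tipz",pr([.4752,.1477,.1056]),"at lid z",pr([.4752,.1477,.1205]), "TCP",pr([.4752,.1477,.1306]))
for v in range(190,228,4):
    u=352
    print(v,[ (lambda c,w:(c+w*d[v,uu]).round(3).tolist())(*ray("side",(uu,v))) for uu in (348,353,358,370)])
c=cv2.resize(b[180:260,320:410],None,fx=8,fy=7,interpolation=cv2.INTER_NEAREST); cv2.imwrite("pics/z.png",c[:,:,::-1])
E
```

```text
lid centre px [367.4 224.4] tip expected at tipz [350.7 229.2] at lid z [351.1 223.7] TCP [351.4 219.9]
190 [[0.487, 0.177, 0.226], [0.479, 0.192, 0.238], [0.47, 0.189, 0.236], [0.421, -0.099, 0.026]]
194 [[0.486, 0.162, 0.206], [0.478, 0.198, 0.233], [0.468, 0.173, 0.215], [0.421, -0.087, 0.022]]
198 [[0.487, 0.202, 0.227], [0.478, 0.202, 0.228], [0.469, 0.193, 0.221], [0.42, -0.085, 0.011]]
202 [[0.487, 0.211, 0.225], [0.478, 0.21, 0.225], [0.469, 0.209, 0.224], [0.421, -0.07, 0.009]]
206 [[0.486, 0.199, 0.207], [0.477, 0.197, 0.206], [0.468, 0.2, 0.208], [0.421, -0.058, 0.006]]
210 [[0.485, 0.181, 0.183], [0.475, 0.179, 0.181], [0.466, 0.183, 0.185], [0.421, -0.04, 0.007]]
214 [[0.483, 0.163, 0.158], [0.474, 0.163, 0.158], [0.461, 0.116, 0.121], [0.436, 0.114, 0.12]]
218 [[0.483, 0.163, 0.148], [0.473, 0.163, 0.148], [0.461, 0.127, 0.119], [0.436, 0.126, 0.119]]
222 [[0.481, 0.14, 0.119], [0.471, 0.143, 0.121], [0.461, 0.143, 0.122], [0.437, 0.138, 0.119]]
226 [[0.482, 0.155, 0.12], [0.471, 0.152, 0.119], [0.461, 0.154, 0.12], [0.437, 0.153, 0.122]]
```

View pics/z.png

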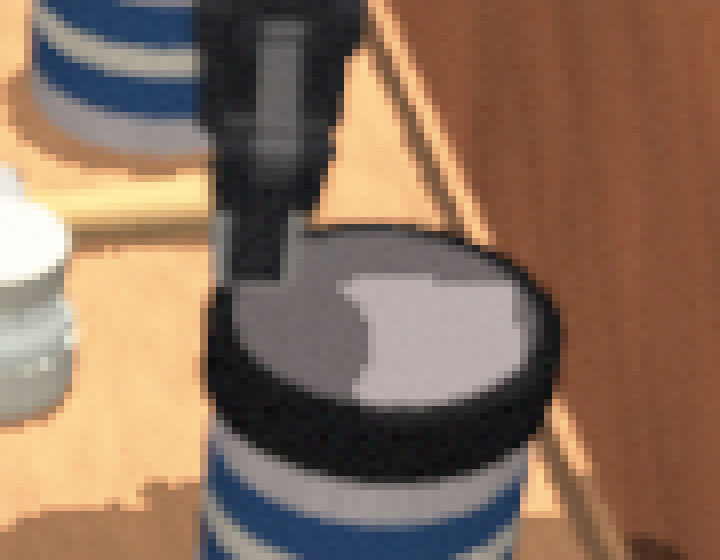

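The picture shows the fingertips about 22 mm above the lid, at z≈0.142, although the reported TCP is z=0.1306. So the tip is about 12 mm above the TCP rather than 25 mm below it. I'll carry on down, guarded, and let the contact force set the real offset.

```bash
sed -i 's/max(p\[2\],.175)\])/p[2]+EXTRA])/; s/p=l+\[off,0,r.tip_extent+.02\]/p=l+[off,0,TIP+.008]/; s/-r.tip_extent,4/-TIP,4/; s/p-\[0,0,.035\]/p-[0,0,.02]/' h.py; sed -i 's/^Q0=/TIP=.025;EXTRA=0\nQ0=/' h.py
python3 - <<'E'
from h import *
s=r.read_state();f0=np.array(s["contact_force"]);p=np.array(s["eef_pos"])
h=r.move_straight(p-[0,0,.030],speed=.02,max_force=1.5)
s=r.read_state();print(h,s["time_s"],s["eef_pos"],s["contact_force"]-f0,s["grip_width"])
E
```

```text
True 5.9667 [0.47516772 0.14770605 0.11704445] [-1.14085569e+00 -1.08188769e-03  6.24978375e+00] 0.00025419604348869414
```

```bash
python3 - <<'E'
from h import *
s=r.read_state();print(s["time_s"],s["eef_pos"],s["contact_force"],s["joint_positions"])
b,d=optics.get_image("side"); a,da=optics.get_image("top")
for v in range(206,234,2):
    print(v,[ (lambda c,w:(c+w*d[v,uu]).round(3).tolist())(*ray("side",(uu,v))) for uu in (348,353,370,378)])
c=cv2.resize(b[170:270,310:420],None,fx=7,fy=6,interpolation=cv2.INTER_NEAREST); cv2.imwrite("pics/z2.png",c[:,:,::-1])
c=cv2.resize(a[250:350,250:370],None,fx=6,fy=6,interpolation=cv2.INTER_NEAREST); cv2.imwrite("pics/z2t.png",c[:,:,::-1])
E
```

```text
5.9667 [0.47516772 0.14770605 0.11704445] [-1.4782697  -0.12938227  5.42187588] [ 1.47220803e-01  4.15737592e-01  1.75408500e+00  2.33469470e-05
  9.71862518e-01 -1.42359388e+00]
206 [[0.486, 0.206, 0.212], [0.477, 0.206, 0.213], [0.421, -0.052, 0.01], [0.399, -0.069, -0.002]]
208 [[0.486, 0.21, 0.211], [0.477, 0.208, 0.209], [0.421, -0.048, 0.007], [0.404, -0.025, 0.026]]
210 [[0.486, 0.209, 0.205], [0.477, 0.21, 0.207], [0.421, -0.04, 0.008], [0.404, -0.021, 0.024]]
212 [[0.485, 0.201, 0.194], [0.476, 0.197, 0.191], [0.436, 0.107, 0.12], [0.405, -0.01, 0.026]]
214 [[0.484, 0.187, 0.178], [0.475, 0.179, 0.172], [0.436, 0.113, 0.12], [0.419, 0.111, 0.119]]
216 [[0.483, 0.16, 0.151], [0.473, 0.163, 0.154], [0.436, 0.121, 0.121], [0.42, 0.12, 0.121]]
218 [[0.483, 0.161, 0.146], [0.473, 0.159, 0.146], [0.436, 0.127, 0.12], [0.42, 0.124, 0.119]]
220 [[0.483, 0.163, 0.143], [0.473, 0.162, 0.142], [0.437, 0.133, 0.12], [0.42, 0.134, 0.122]]
222 [[0.482, 0.162, 0.137], [0.472, 0.161, 0.137], [0.437, 0.14, 0.121], [0.42, 0.139, 0.12]]
224 [[0.482, 0.161, 0.131], [0.472, 0.16, 0.131], [0.437, 0.146, 0.121], [0.421, 0.143, 0.119]]
226 [[0.481, 0.155, 0.12], [0.471, 0.155, 0.121], [0.437, 0.152, 0.12], [0.421, 0.15, 0.12]]
228 [[0.482, 0.162, 0.121], [0.471, 0.159, 0.119], [0.437, 0.158, 0.12], [0.421, 0.156, 0.119]]
230 [[0.481, 0.168, 0.121], [0.471, 0.166, 0.12], [0.438, 0.164, 0.12], [0.422, 0.164, 0.121]]
232 [[0.481, 0.17, 0.118], [0.472, 0.173, 0.121], [0.438, 0.17, 0.12], [0.422, 0.168, 0.119]]
```

View pics/z2.png

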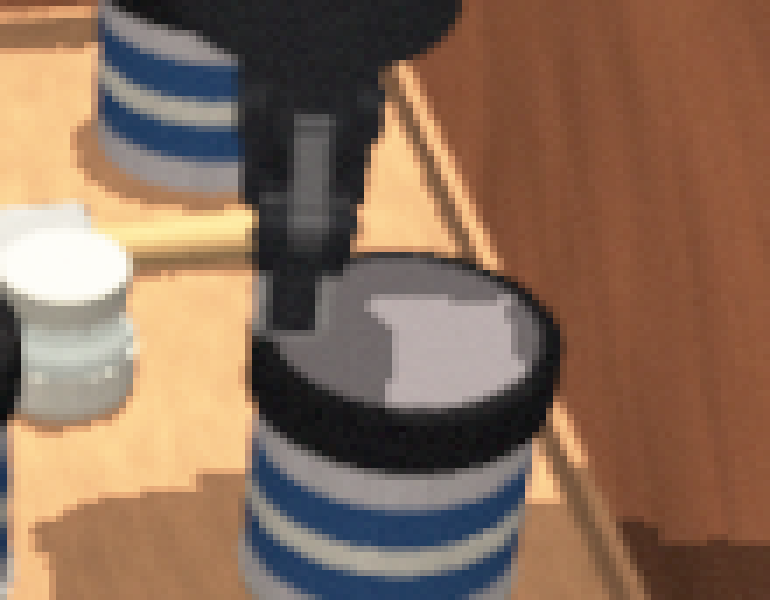

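The lid stays level at z≈0.12 under about 6 N, so S looks home. I'll lift slightly and re-press slowly to get a clean stiffness reading and the contact height.

```bash
cat >> h.py <<'E'
def press(p,depth,step=.0007,fmax=5.,f0=None):
    """stepwise downward press from p; logs (z,Fz)"""
    if f0 is None: f0=np.array(r.read_state()["contact_force"])
    log=[]
    for i in range(1,int(depth/step)+1):
        r.move_straight([p[0],p[1],p[2]-step*i],speed=.02)
        s=r.read_state();F=s["contact_force"]-f0
        log.append((round(p[2]-step*i,4),round(float(s["eef_pos"][2]),5),round(float(F[2]),2),np.round(s["torque"],2).tolist()))
        if F[2]>fmax: break
    return log
E
python3 - <<'E'
from h import *
p=np.array(r.read_state()["eef_pos"])
r.move_straight(p+[0,0,.004],speed=.05); r.hold(.15)
s=r.read_state();print(s["eef_pos"],s["contact_force"],s["time_s"])
for l in press(np.array([.4752,.1477,.1210]),.008,fmax=6): print(*l)
print(r.read_state()["time_s"])
E
```

```text
[0.4750453  0.14768776 0.12084021] [ 0.00340573  0.40925646 -0.21154514] 6.4667
0.1203 0.12011 0.45 [-0.01, -0.04, -0.01]
0.1196 0.11954 -0.67 [0.02, 0.02, 0.01]
0.1189 0.11884 0.32 [0.04, -0.02, -0.0]
0.1182 0.11815 -0.07 [0.08, -0.01, 0.01]
0.1175 0.11745 0.28 [0.04, 0.05, -0.01]
0.1168 0.11705 2.88 [-0.02, 0.09, 0.02]
0.1161 0.11699 10.52 [-0.11, 0.52, 0.02]
8.2167
```

S is rigid: 0.3 to 10 N within 0.5 mm, at TCP z=0.1170 on both touches. That puts the effective tip about 3.5 mm above the TCP. Next is P, on its near side.

```bash
cat >> h.py <<'E'
TIPZ=-.0035   # measured: TCP z at touch = lid z + TIPZ
def test(k,off):
    l=np.array(LID[k]); zc=l[2]+TIPZ
    s=r.read_state(); e=np.array(s["eef_pos"])
    r.move_straight([e[0],e[1],.140],speed=.1)
    r.move_straight([l[0]+off,l[1],.140],Q0,speed=.2)
    r.move_straight([l[0]+off,l[1],zc+.004],speed=.08); r.hold(.15)
    f0=np.array(r.read_state()["contact_force"])
    for x in press(np.array([l[0]+off,l[1],zc+.004]),.012,fmax=5.,f0=f0): print(k,*x)
    s=r.read_state(); print("zc",zc,"t",s["time_s"])
E
python3 - <<'E'
from h import *
test("P",-.033)
E
```

```text
P 0.1243 0.12445 -0.39 [-0.03, 0.03, -0.03]
P 0.1236 0.12354 0.76 [0.0, -0.02, 0.01]
P 0.1229 0.12281 0.64 [0.02, 0.0, 0.05]
P 0.1222 0.12214 0.55 [-0.01, -0.02, 0.01]
P 0.1215 0.12146 0.23 [-0.04, 0.02, 0.0]
P 0.1208 0.12072 -0.1 [0.07, -0.02, 0.02]
P 0.1201 0.1201 0.41 [0.03, -0.02, 0.0]
P 0.1194 0.11943 1.6 [0.04, 0.02, 0.04]
P 0.1187 0.11871 2.06 [-0.05, 0.17, 0.03]
P 0.118 0.11801 2.78 [-0.05, 0.2, -0.09]
P 0.1173 0.11751 5.31 [-0.12, 0.41, -0.05]
zc 0.121 t 12.45
```

P gives: force climbs gently from 0.4 to 2.8 N over about 2 mm, then hits a stop at 5.3 N. I'll check the tilt in the images before releasing.

```bash
python3 - <<'E'
from h import *
b,d=optics.get_image("side"); a,da=optics.get_image("top")
D0=np.load("side0.npz")["d"]
def plane(D,label):
    z=[]
    for v in range(212,262):
        for u in range(262,322):
            if D[v,u]<=0: continue
            c,w=ray("side",(u,v)); X=c+w*D[v,u]
            if np.hypot(X[0]-.598,X[1]-.162)<.038 and .113<X[2]<.132 and X[0]>.584: z.append(X)
    z=np.array(z)
    A=np.c_[z[:,0]-.598,z[:,1]-.162,np.ones(len(z))]
    print(label,len(z),np.linalg.lstsq(A,z[:,2],rcond=None)[0].round(4))
plane(D0,"start slope x,y,z0"); plane(d,"now")
c=cv2.resize(b[170:290,240:380],None,fx=5,fy=5,interpolation=cv2.INTER_NEAREST); cv2.imwrite("pics/p.png",c[:,:,::-1])
print(r.read_state()["time_s"],r.read_state()["contact_force"])
E
```

```text
start slope x,y,z0 533 [0.0032 0.003  0.1236]Traceback (most recent call last):
  File "<stdin>", line 14, in <module>
  File "<stdin>", line 9, in plane
  File "h.py", line 4, in ray
    m=optics.camera_model(n); R=np.array(m["R"]);t=np.array(m["t"])
ValueError: time passes only in moves, steps and waits
```

```bash
python3 - <<'E'
from h import *
m=optics.camera_model("side");K=np.array(m["K"]);R=np.array(m["R"]);t=np.array(m["t"])
b,d=optics.get_image("side")
D0=np.load("side0.npz")["d"]
def plane(D,label):
    v,u=np.mgrid[205:262,262:325]; q=D[205:262,262:325]
    X=np.einsum('ij,jvu->vui',np.linalg.inv(K),np.stack([u*1.,v*1.,np.ones(u.shape)]))*q[...,None]
    X=((X-t)@R).reshape(-1,3)
    k=(np.hypot(X[:,0]-.598,X[:,1]-.162)<.038)&(X[:,2]>.113)&(X[:,2]<.132)&(X[:,0]>.584); z=X[k]
    A=np.c_[z[:,0]-.598,z[:,1]-.162,np.ones(len(z))]
    print(label,len(z),np.linalg.lstsq(A,z[:,2],rcond=None)[0].round(4))
plane(D0,"start slope x,y,z0"); plane(d,"now")
c=cv2.resize(b[170:290,240:380],None,fx=5,fy=5,interpolation=cv2.INTER_NEAREST); cv2.imwrite("pics/p.png",c[:,:,::-1])
s=r.read_state();print(s["time_s"],s["contact_force"])
E
```

```text
start slope x,y,z0 533 [0.0032 0.003  0.1236]
now 535 [0.1109 0.0071 0.1235]
12.6 [-2.71257057 -0.63754896  5.00875854]
```

View pics/p.png

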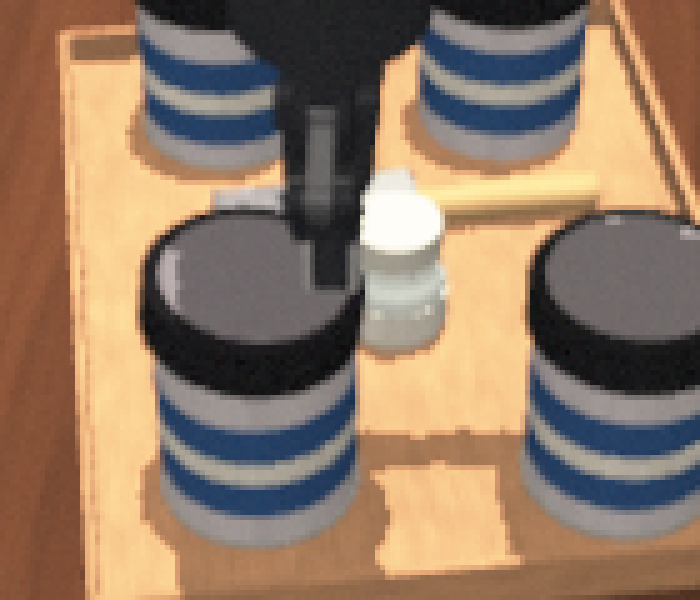

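The lid fit shows a tilt of 0.11 rad towards the fingers, against 0.003 at the start, and the fingers sit on the near (right) edge of the lid at about (330,280). P is the loose lid. I'll release it, move to the centre and press it home.

```bash
python3 - <<'E'
from h import *
e=np.array(r.read_state()["eef_pos"])
r.move_straight([e[0],e[1],.130],speed=.06)
r.move_straight([.598,.162,.130],Q0,speed=.08)
r.move_straight([.598,.162,.1225],speed=.05); r.hold(.15)
f0=np.array(r.read_state()["contact_force"])
for x in press(np.array([.598,.162,.1225]),.012,step=.0006,fmax=15.,f0=f0): print(*x)
r.hold(.3); s=r.read_state(); print(s["time_s"],s["contact_force"]-f0,s["eef_pos"])
np.save("f0.npy",f0)
E
```

```text
0.1219 0.12194 -0.17 [0.02, 0.05, 0.03]
0.1213 0.12127 -0.6 [-0.01, 0.01, 0.02]
0.1207 0.12066 -1.43 [-0.01, -0.01, 0.04]
0.1201 0.12035 2.14 [-0.03, 0.04, 0.03]
0.1195 0.12025 5.61 [-0.07, 0.31, -0.0]
0.1189 0.12002 6.71 [-0.12, 0.46, -0.01]
0.1183 0.11965 8.41 [-0.1, 0.53, 0.02]
0.1177 0.11917 8.39 [-0.14, 0.54, 0.0]
0.1171 0.11858 9.12 [-0.11, 0.58, 0.0]
0.1165 0.118 9.22 [-0.12, 0.6, 0.02]
0.1159 0.11739 9.2 [-0.11, 0.6, -0.01]
0.1153 0.11681 8.44 [-0.08, 0.61, -0.0]
0.1147 0.11624 10.25 [-0.1, 0.56, -0.02]
0.1141 0.116 11.95 [-0.13, 0.75, -0.04]
0.1135 0.11593 14.15 [-0.23, 0.93, -0.03]
0.1129 0.1158 17.28 [-0.21, 1.14, 0.01]
18.275 [-7.14210363 -1.59981014 17.58018786] [0.59824715 0.16205288 0.11581643]
```

The fingers touched at 0.1203, slid down at about 9 N and hit a hard stop at 0.1159, reaching 17.6 N. That is 4.5 mm of travel. Now I'll check by picture that the lid is level and has dropped.

```bash
python3 - <<'E'
from h import *
m=optics.camera_model("side");K=np.array(m["K"]);R=np.array(m["R"]);t=np.array(m["t"])
b,d=optics.get_image("side")
D0=np.load("side0.npz")["d"]
def plane(D,label):
    v,u=np.mgrid[205:262,262:325]; q=D[205:262,262:325]
    X=np.einsum('ij,jvu->vui',np.linalg.inv(K),np.stack([u*1.,v*1.,np.ones(u.shape)]))*q[...,None]
    X=((X-t)@R).reshape(-1,3)
    k=(np.hypot(X[:,0]-.598,X[:,1]-.162)<.038)&(X[:,2]>.110)&(X[:,2]<.128)&((X[:,1]>.182)|(abs(X[:,0]-.598)>.018)); z=X[k]
    A=np.c_[z[:,0]-.598,z[:,1]-.162,np.ones(len(z))]
    print(label,len(z),np.linalg.lstsq(A,z[:,2],rcond=None)[0].round(4))
plane(D0,"start slope x,y,z0"); plane(d,"now")
c=cv2.resize(b[170:370,240:400],None,fx=4,fy=3,interpolation=cv2.INTER_NEAREST); cv2.imwrite("pics/pend.png",c[:,:,::-1])
s=r.read_state();print(s["time_s"],s["contact_force"],s["eef_pos"],abs(np.array(s["dq"])).max())
E
```

```text
start slope x,y,z0 407 [0.0017 0.0023 0.1236]
now 399 [0.0041 0.0038 0.1192]
18.325 [-5.81426722 -0.84820188 18.09558789] [0.59822522 0.16205432 0.11579604] 0.0008530564468015761
```

View pics/pend.png

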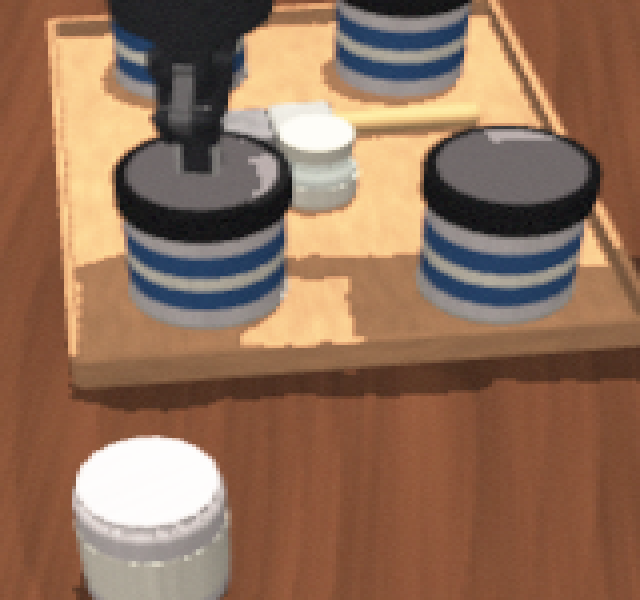

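The picture shows the fingertips pressing the middle of lid P at about (200,165). The lid is level within 0.006 rad and 4.4 mm lower than at the start. The pot at (315,150), brush and can at (150,520) look untouched. I'm handing in with about 18 N on the lid.

```bash
python3 - <<'E'
from h import *
r.finish_job()
E
```

```text
the job is handed in; nothing more can be done
```

I found the loose lid, pressed it fully home, and handed the job in at about 18.3 s with the fingers still pressing on it. The interface gave no verdict.

**Which lid:** the loose one is the far-left tin, at about (0.598, 0.162) in x and y.
- I pressed the near-left lid first; it was rigid up to 10.5 N.
- The far-left lid then gave about 2 mm under 2–3 N near its edge. The depth image showed it tilted 0.11 rad.
- I did not need to press the other two lids.

**Pressing it home:** in the middle it slid down at about 9 N to a hard stop.

**Last checks:**

| Check | Result |
|---|---|
| Drop, depth image | 4.4 mm |
| Drop, arm position | 4.5 mm |
| Lid level | within 0.006 rad |
| Fingers pressing down | about 18 N, arm at rest |
| Pot, brush, can | look in place by eye; positions not measured again |

**What disagreed:**
- **Fingertip height:** the closed fingertips touched lids with the TCP about 3.5 mm below the lid top. The stated 25 mm extent would put it 25 mm above. My first guarded descent therefore ended without contact, and I set heights from touch instead.
- **Sideways force:** there was also a 6–7 N sideways force during the final press, with no sign of slipping.

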